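# Latch the leak-test case and hold the charging lever level

## Robot

A 7-joint arm with a two-finger parallel gripper is mounted at the origin on the work surface. World frame = base frame: x ahead of the robot, y to its left, z up, the work surface at z = 0. Lengths are in m, angles in rad, forces in N, time in s.
With the tool pointing down it reaches from about 0.425 to 0.95 m from the base axis. Payload 4.7 kg.
Tool frame: the origin (TCP) lies midway between the tips of the shut fingers; the grasp point (between the pads) lies 19 mm behind it; z points along the fingers, y is the line along which they close (so a half turn about z gives the same grasp; the last joint's range is limited). The gripper opens to 85 mm and grips with 20 to 120 N. Pads are 22 mm wide; open, the fingers measure 114 mm over their backs; the gripper's body (76 mm by 85 mm) begins 54 mm behind the grasp point. The pads swing forward as they close: fully open they stand 13 mm farther back than shut.
Start: joints at [-0.029, 0.469, -0.049, 1.532, 0.024, 1.141, -0.082], TCP at [0.675, 0, 0.231] pointing down, gripper open.
Joint ranges: [-2.59, 2.59], [-0.33, 1.99], [-1.39, 1.29], [0.1, 2.45], [-1.04, 4.18], [0.21, 1.99], [-2.66, 2.66]. Speed limits (rad/s): [2.57, 2.57, 3.14, 3.14, 3.14, 3.14, 3.14].

## Interface

Orientations are given as a rotation vector (axis times angle).
In Python, from bench import arm, optics gives the robot as it stands.
- The arm moves only by the shell command python3 -m pendant 'ROWS' [FORCE]. ROWS is JSON, a list of rows, each a list of 3 entries, a list of its own where there are three numbers: the turn, a rotation vector about the tool's x, y, z in units of pi rad (1.0 is pi rad), then the shift along the tool's x, y, z in units of 80 cm (1.0 is 80 cm), then the finger opening in mm, from 0 to 85.4. A call has 1 to 8 rows; each row is the pose to reach, as a shift and turn from the pose commanded when the call began, along the tool's axes at that moment, turning the shorter way round; what a row does not reach only later rows make up. A row lasts 1/12 s, in which the tool goes at most 41.7 mm and 7.16 degrees, less where a joint would pass 70% of its speed; a pose out of reach is approached as far as the arm can. A call with a number of a shift or a turn outside -1 to 1 is refused whole. A call with a gripper value outside its range is refused whole. The fingers move at their own pace and stop on an object; FORCE is the grip in N (left out, the last holds). Time passes only in rows, so rows that repeat a pose let the fingers close. It gives the time, the measured TCP pose, the force, the opening and the grip force at its end, in the units of the state.
- arm.sense(): the state, without advancing time (a new reading comes with each control period).
- optics.read_camera(name): name is "scene" or "side" or "wrist"; returns the picture (480x640x3 uint8, blue, green, red); there is no depth.
- optics.camera_params(name): a dict with "camera_matrix" (3x3 intrinsics, pixels), "extrinsics" (4x4, takes a point from world to camera coordinates); the wrist camera has in their place "hand_eye" (4x4, takes a point from camera to tool coordinates, whose origin is the TCP and whose axes are the flange's). Camera axes: x right, y down, z forward; pixel columns grow to the right and rows downward; lengths in m; the calibration is good to about 2 mm. A picture is of the moment at which its call begins: read the wrist's pose just before it. camera_params takes no time and is no camera call.
- arm.job_done(): hands the job in; it is judged then, once.
The state is a dict: "time_s": time; "joints": joint angles; "qvel": joint speeds; "tau": joint torques, N m; "eef_pos": TCP position; "tool_rot": TCP orientation; "wrist_force": force on the tool from outside, world axes, zero at the start; "moment": the same for the moment, N m; "gripper_width": finger opening in m; "grip_force": force on a finger pad.
Only numpy, scipy, OpenCV 4.12 (cv2) and the standard library are available. Lean on these libraries where they do the work, as an engineer would, in place of code of your own. Each camera call takes 0.05 s, during which the arm holds its last target. There are 200 camera calls.

## Task

Start the leak test of the mask in the clear-lidded case: first swing the case's steel hasp over so that it lies flat on the lid with the staple through its slot, and only then press the spring-loaded charging lever down with the gripper's fingers until its arm is level, between the two pins of the index post, never as far as its bottom stop. Keep it held there: the program finishes while the fingers still hold the lever level, because it springs up when let go. Leave the bottle, the tape roll and the scope handle standing where they are.

Things in the scene. Friction and masses are not known exactly. Their poses are not given: they have to be found in the camera images.
- test_case: Fixed grey leak-test case, 180 (x) by 160 (y) by 90 mm high, with a shut clear lid flush with its top edges. Origin: centre of its underside on the bench, z up. Its hasp is hinged on the rim near its -y side and closes towards its +y. It may stand left or right of the lever unit.
- hasp_hinge (a point): Mid-point of the hasp's hinge pin, at (0, -65, 94) mm in the case's frame, 4 mm above the lid's surface; axes as the case. The pin runs along the case's x.
- hasp (a joint): Angle of the hasp, a plain steel strap 48 mm wide (case x), 90 mm long from the pin and 4 mm thick, with a slot 24 mm wide from 32 to 56 mm from the pin and a solid end tab from 56 to 90 mm. 0 = shut, flat over the lid, pointing to the case's +y; pi/2 = upright; at the start 1.75 to 2.3, leaning outwards to the case's -y. It can open to 2.4. Its hinge is stiff (0.06 N m of friction, about 1 N at the tab): it stays where it is left.
- hasp_end (a point): Middle of the hasp's free end edge, 90 mm from the pin.
- staple (a point): Top of the steel wire staple (20 mm wide along the case's x, 6 mm thick along its y) that stands 17 mm above the lid, 44 mm from the hinge pin towards the case's +y. It is fixed to the lid and passes through the hasp's slot when the hasp is shut.
- lever_unit: Fixed charging-lever unit on a dark steel base plate 220 (x) by 100 (y) by 12 mm. Origin: centre of its underside on the bench, z up. Two aluminium cheeks 120 mm high at x = +48 to +92 mm carry the lever's pivot; the lever points from there to the unit's -x. The index post, 14 by 8 mm and 140 mm high, stands at (-10, +34) mm; its two thin horizontal pins point to the unit's -y over and under the place of the level arm.
- lever_pivot (a point): Pivot of the lever, at (70, 0, 100) mm in the unit's frame: 100 mm above the bench; axes as the unit.
- lever (a joint): Angle by which the lever is pressed down. 0 = at rest, its arm sloping up by 0.4 rad towards its free end; 0.4 = arm level; 0.75 = bottom stop. A spring drives it back up: pressing on the middle of the paddle takes about 3 N to start and 9 N at level.
- paddle_top (a point): Centre of the upper face of the black rubber paddle at the lever's free end, the place to press: 50 mm long, 44 mm wide, 12 mm thick, its middle 130 mm from the pivot. Moves with the lever; about 156 mm above the bench at rest and 106 mm when level. The face is smooth; lever arm 20 mm wide, 12 mm thick.
- gel_bottle: White gel bottle, 44 mm diameter, 110 mm high, standing beyond the work; to be left alone. Origin: centre of its underside.
- tape_roll: Roll of paper tape lying flat, 72 mm diameter, 24 mm high, beyond the work; to be left alone. Origin: centre of its underside.
- scope_handle: Steel scope handle standing upright, 32 mm diameter, 120 mm high, beyond the work; to be left alone. Origin: centre of its underside.

How it is judged:
On the way, in this order (a step that is already met when the one before it is completed fails the run):
1. the hasp lies flat on the lid over the staple, the lever still up (value of joint hasp below 0.1 rad and value of joint lever below 0.15 rad), for 0.2 s.
2. the fingers press the lever to level, between the pins (value of joint hasp below 0.1 rad and value of joint lever between 0.33 and 0.47 rad and contact force between the fingers and lever above 3 N), for 1 s.
At the end, for the whole second after the job is handed in: The hasp is shut to within 0.10 rad, and the fingers bear on the lever with more than 3 N and keep it still and level within 0.07 rad (joint 0.33 to 0.47), with all bystanders within 30 mm of their starts and upright (all of step 2 and velocity of joint lever between -0.05 and 0.05 rad/s and distance of each of gel_bottle, tape_roll, scope_handle from where it was at the start of the episode below 0.03 m and angle between each of gel_bottle, tape_roll, scope_handle's own z axis and vertical below 0.3 rad); the arm keeps its last pose, push and grip.
It fails at once if the lever is pressed (beyond 0.15 rad) while the hasp is not yet over (above 0.15 rad) (value of joint each of lever, hasp above 0.15 rad).
It fails at once if the lever is pushed down to its bottom stop (beyond 0.68 rad) (value of joint lever above 0.68 rad).
It fails at once if a bystander is shifted by more than 30 mm or tipped (distance of any of gel_bottle, tape_roll, scope_handle from where it was at the start of the episode above 0.03 m or angle between any of gel_bottle, tape_roll, scope_handle's own z axis and vertical above 0.3 rad).
It also fails if it takes over 48 s, if anything falls off the work surface, if the arm or the gripper's body presses on something with over 40 N, if the wrist force passes 120 N, or if a joint passes its speed limit or range.

## Working session

There is one attempt and no reset: what is moved stays moved. The work goes in short steps, Python scripts to look and compute and a shell command to move; the robot and the scene stay as the last step left them, time stands still between calls to the robot, and variables do not carry over. Pictures are saved under pics/ and viewed, at most 10 in all, crops included, and the job is handed in when it is done.

```bash
mkdir -p pics; ls; python3 - <<'E'
from bench import arm, optics
import cv2,numpy as np
for n in("scene","side"):
    cv2.imwrite(f"pics/{n}0.png",optics.read_camera(n))
    p=optics.camera_params(n);print(n,np.round(p["camera_matrix"],1).tolist(),np.round(p["extrinsics"],4).tolist())
print(arm.sense())
E
```

```text
pics
scene [[467.1, 0.0, 317.0], [0.0, 467.1, 237.8], [0.0, 0.0, 1.0]] [[-0.5343, 0.8452, -0.0075, 0.3609], [0.4405, 0.2708, -0.8559, -0.1526], [-0.7214, -0.4607, -0.517, 1.3953], [0.0, 0.0, 0.0, 1.0]]
side [[558.1, 0.0, 320.4], [0.0, 558.1, 233.5], [0.0, 0.0, 1.0]] [[0.8634, -0.5046, 0.004, -0.5408], [-0.3384, -0.585, -0.737, 0.2675], [0.3743, 0.6349, -0.6759, 0.741], [0.0, 0.0, 0.0, 1.0]]
{'time_s': 0.1, 'joints': array([-0.02891847,  0.46941124, -0.04862176,  1.53357487,  0.02406653,
        1.14101941, -0.08232335]), 'qvel': array([ 2.35503408e-06, -2.32238025e-03,  1.44054533e-03, -1.81481339e-03,
        1.83087886e-04, -5.51312481e-04,  1.71754637e-04]), 'tau': array([ 5.33060393e-04, -5.11518788e+01, -4.69155551e-02, -2.38390929e+01,
        1.07741368e-02,  4.46335340e-03,  2.13932526e-05]), 'eef_pos': array([6.74466905e-01, 5.12168578e-05, 2.30332257e-01]), 'tool_rot': array([-2.22049962e+00, -2.22057533e+00,  2.05510779e-03]), 'wrist_force': array([ 0.40604873, -0.35874188, -0.03989258]), 'moment': array([0.02425192, 0.00570586, 0.01199284]), 'grip_force': 0.0, 'gripper_width': 0.08539370078468723}
```

View pics/scene0.png

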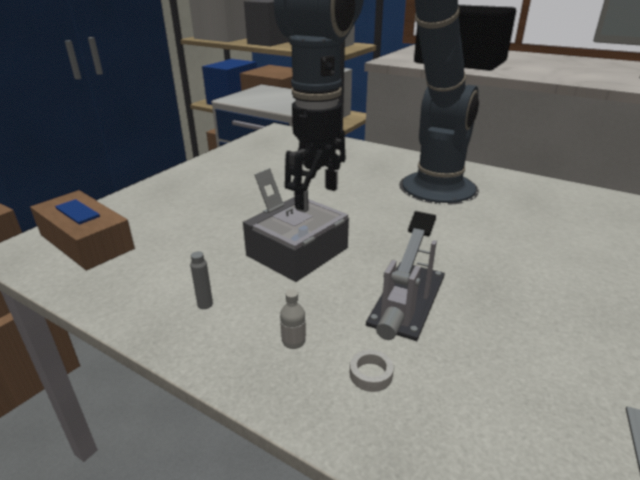

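View pics/side0.png

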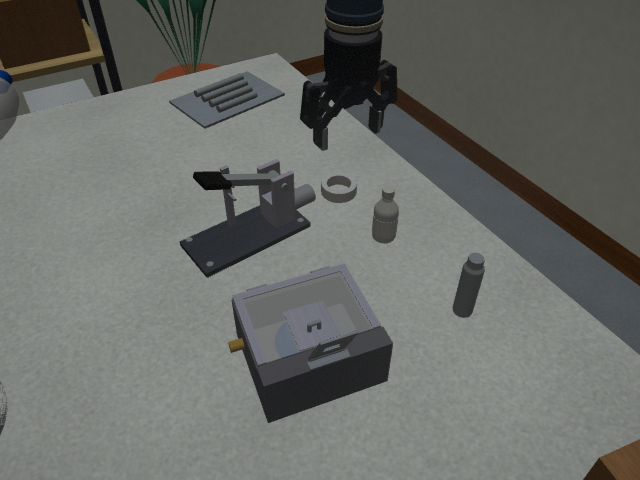

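The scene view shows the case at about (297,235) with its hasp at (268,188), the lever unit at (410,290) and its black paddle at (422,222). In the side view the case is at (315,340), the hasp at (332,345) and the paddle at (212,180). Enlarging both to pick pixels.

```bash
python3 - <<'E'
import cv2,numpy as np
a=cv2.imread("pics/side0.png");b=cv2.imread("pics/scene0.png")
def g(im,x,y,w,h,s,fn,st=20):
    c=cv2.resize(im[y:y+h,x:x+w],None,fx=s,fy=s,interpolation=cv2.INTER_CUBIC)
    for k in range(0,w,st): cv2.line(c,(k*s,0),(k*s,6),(0,0,255),1);cv2.putText(c,str(x+k),(k*s,18),0,.38,(0,0,255),1)
    for k in range(0,h,st): cv2.line(c,(0,k*s),(6,k*s),(0,0,255),1);cv2.putText(c,str(y+k),(8,k*s+4),0,.38,(0,0,255),1)
    cv2.imwrite(fn,c)
g(a,170,150,240,270,2,"pics/s_side.png")
g(b,230,160,220,190,3,"pics/s_scene.png")
g(a,170,255,230,165,3,"pics/s_side2.png")
E
```

```text
(no output)
```

View pics/s_scene.png

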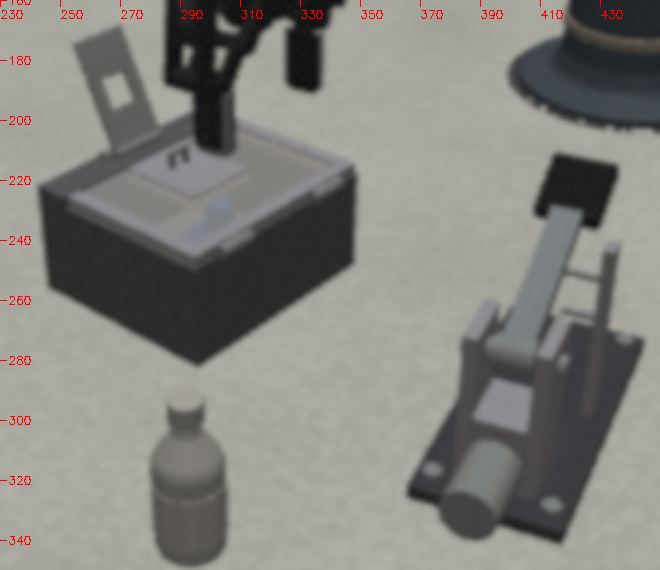

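View pics/s_side2.png

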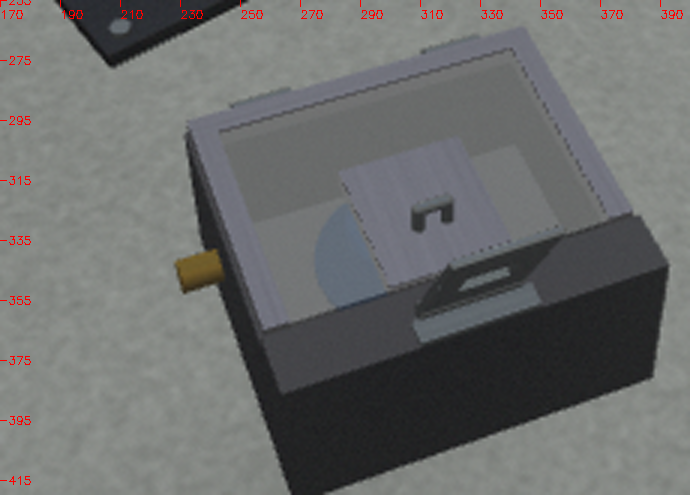

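View pics/s_side.png

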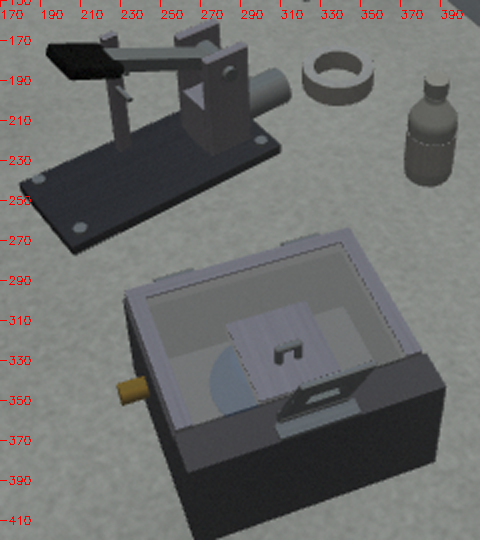

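```bash
cat >h.py <<'E'
import numpy as np
from bench import arm,optics
P={n:optics.camera_params(n) for n in("scene","side")}
def ray(n,u,v):
    K=P[n]["camera_matrix"];E=P[n]["extrinsics"];R=E[:3,:3]
    d=R.T@np.linalg.solve(K,[u,v,1]);return -R.T@E[:3,3],d/np.linalg.norm(d)
def plane(n,p,z):
    o,d=ray(n,*p);return o+d*(z-o[2])/d[2]
def tri(p,q,a="scene",b="side"):
    o,d=ray(a,*p);o2,d2=ray(b,*q)
    s=np.linalg.lstsq(np.c_[d,-d2],o2-o,rcond=None)[0];x=o+d*s[0];y=o2+d2*s[1]
    return (x+y)/2,np.linalg.norm(x-y)
def proj(n,X):
    E=P[n]["extrinsics"];c=P[n]["camera_matrix"]@(E[:3,:3]@X+E[:3,3]);return c[:2]/c[2]
E
python3 - <<'E'
from h import *
np.set_printoptions(precision=4,suppress=True)
print("hasp tri end a,b / hinge a,b ; staple")
# scene left corner is which? try both pairings
for nm,p,q in[("endA",(254.3,174),(357.7,331)),("endB",(270.3,168.7),(319.3,343.3)),("hinA",(267.7,211.7),(350,351)),("hinB",(283.3,203.3),(308.3,361)),("staple",(289.3,209.7),(314,321.7))]:print(nm,*tri(p,q))
print("case side top",*[plane("side",p,.09) for p in((232.3,295.7),(344,264),(392.7,343.3),(263.7,386))])
print("case scene top",*[plane("scene",p,.09) for p in((242.7,221.7),(295.3,250),(348.3,215))])
print("base side",*[plane("side",p,.012) for p in((180,243.5),(206,274),(310,224))])
print("base scene",*[plane("scene",p,.012) for p in((366.3,324.3),(417.3,339),(444.3,273.3))])
E
```

```text
hasp tri end a,b / hinge a,b ; staple
endA [ 0.5232 -0.2612  0.1754] 0.00030303536546528006
endB [ 0.4763 -0.2522  0.1733] 0.0006472197041130599
hinA [ 0.5325 -0.2282  0.0921] 0.009105678108605525
hinB [ 0.4792 -0.2183  0.094 ] 0.0019251632837422883
staple [ 0.5138 -0.1749  0.1047] 0.0002014047541585608
case side top [ 0.4411 -0.0645  0.09  ] [ 0.6144 -0.0911  0.09  ] [ 0.5921 -0.2488  0.09  ] [ 0.415  -0.2209  0.09  ]
case scene top [ 0.5921 -0.2467  0.09  ] [ 0.6268 -0.0813  0.09  ] [ 0.4425 -0.0625  0.09  ]
base side [0.4307 0.1625 0.012 ] [0.4429 0.0691 0.012 ] [0.6576 0.092  0.012 ]
base scene [0.6681 0.1029 0.012 ] [0.6549 0.197  0.012 ] [0.4369 0.1704 0.012 ]
```

```bash
python3 -m pendant '[[[0,0,0],[-0.39,-0.23,0],0],[[0,0,0],[-0.39,-0.23,0],0],[[0,0,0],[-0.39,-0.23,0],0],[[0,0,0],[-0.39,-0.23,0],0],[[0,0,0],[-0.39,-0.23,0],0],[[0,0,0],[-0.39,-0.23,0],0],[[0,0,0],[-0.39,-0.23,0],0],[[0,0,0],[-0.39,-0.23,0],0]]'
python3 - <<'E'
from h import *
import cv2
c=np.array([.5487,.1325,0]);a=.128;R=np.array([[np.cos(a),-np.sin(a),0],[np.sin(a),np.cos(a),0],[0,0,1]])
t=.4;piv=np.array([.07,0,.1]);ar=np.array([-np.cos(t),0,np.sin(t)]);n=np.array([np.sin(t),0,np.cos(t)])
pts=[c+R@(piv+ar*l+n*h+np.array([0,w,0])) for l in(.105,.155) for w in(-.022,.022) for h in(-.006,.006)]
for nm in("scene","side"):
    im=optics.read_camera(nm);cv2.imwrite(f"pics/{nm}1.png",im)
    q=np.array([proj(nm,p) for p in pts]);print(nm,"pred",q.min(0),q.max(0))
    u=proj(nm,np.mean(pts,0)).astype(int);w=im[u[1]-35:u[1]+35,u[0]-40:u[0]+40].max(2)<45
    k,l,s,ce=cv2.connectedComponentsWithStats(w.astype(np.uint8));i=l[35,40];print(u,i,s[i,:2]+u-[40,35],s[i,:2]+s[i,2:4]+u-[40,35])
E
```

```text
time_s: 0.77
eef_pos: [0.5041, -0.2884, 0.2311]
tool_rot: [-2.221, -2.221, 0.0]
wrist_force: [0.1, -1.1, -0.1]
gripper_width: 0.0001
grip_force: 0.0
scene pred [405.68083194 209.77418548] [435.47781495 237.83324375]
[420 223] 1 [409 213] [435 235]
side pred [193.22578703 170.46825058] [234.84727744 190.85596085]
[214 180] 1 [193 172] [232 190]
```

```bash
python3 -m pendant '[[[0,0,0],[-0.033,-0.017,0],0],[[0,0,0],[-0.033,-0.017,0],0],[[0,0,0],[-0.033,-0.017,0.05],0],[[0,0,0],[-0.033,-0.017,0.095],0],[[0,0,0],[-0.033,-0.017,0.095],0],[[0,0,0],[-0.033,-0.017,0.095],0]]'
```

```text
time_s: 1.37
eef_pos: [0.491, -0.3125, 0.1538]
tool_rot: [-2.218, -2.218, 0.002]
wrist_force: [0.2, 0.6, 1.2]
gripper_width: -0.0003
grip_force: 0.0
```

```bash
python3 -m pendant '[[[0,0,0],[0.03,0.005,0],0],[[0,0,0],[0.056,0.009,0],0],[[0,0,0],[0.075,0.012,0],0],[[0,0,0],[0.093,0.015,0],0],[[0,0,0],[0.108,0.017,0],0],[[0,0,0],[0.123,0.02,0],0],[[0,0,0],[0.14,0.022,0],0],[[0,0,0],[0.154,0.024,0],0]]'
python3 - <<'E'
from h import *
import cv2
im=optics.read_camera("side");im2=optics.read_camera("scene")
cv2.imwrite("pics/p2.png",np.hstack([cv2.resize(im[190:430,200:420],None,fx=1.8,fy=1.8),cv2.resize(im2[110:290,220:385],None,fx=2.4,fy=2.4)]))
E
```

```text
time_s: 2.03
eef_pos: [0.512, -0.1895, 0.1565]
tool_rot: [2.22, 2.22, 0.001]
wrist_force: [-0.0, -0.4, -0.3]
gripper_width: 0.0001
grip_force: 0.4
```

View pics/p2.png

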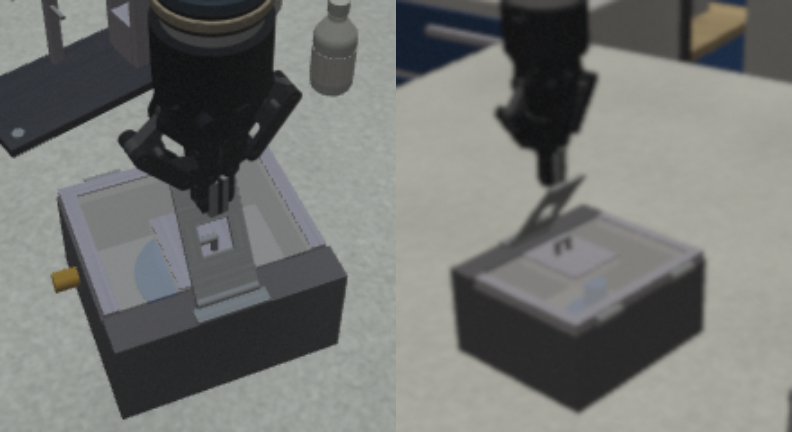

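The hasp has gone over centre, to about 50°, with the fingers on its end tab (215,200 in the left half). Pressing it shut.

```bash
python3 -m pendant '[[[0,0,0],[0.01,0.002,0.01],0],[[0,0,0],[0.019,0.003,0.02],0],[[0,0,0],[0.031,0.005,0.039],0],[[0,0,0],[0.04,0.006,0.057],0],[[0,0,0],[0.043,0.007,0.067],0],[[0,0,0],[0.043,0.007,0.071],0],[[0,0,0],[0.043,0.007,0.073],0],[[0,0,0],[0.043,0.007,0.073],0]]'
```

```text
time_s: 2.8
eef_pos: [0.5168, -0.1562, 0.0967]
tool_rot: [-2.222, -2.22, 0.0]
wrist_force: [-1.2, -0.9, 0.0]
gripper_width: 0.0002
grip_force: 0.0
```

```bash
python3 -m pendant '[[[0,0,0],[0,0,-0.05],0],[[0,0,0],[0,0,-0.1],0],[[0,0,0],[0,0,-0.15],0],[[0,0,0],[0.05,0,-0.16],0],[[0,0,0],[0.1,0,-0.16],0],[[0,0,0],[0.15,0,-0.16],0],[[0,0,0],[0.2,0,-0.16],0],[[0,0,0],[0.2,0,-0.16],0]]'
python3 - <<'E'
from h import *
import cv2
im=optics.read_camera("side");im2=optics.read_camera("scene")
cv2.imwrite("pics/p3.png",np.hstack([cv2.resize(im[190:430,200:420],None,fx=1.8,fy=1.8),cv2.resize(im2[110:290,220:385],None,fx=2.4,fy=2.4)]))
E
```

```text
time_s: 3.47
eef_pos: [0.517, 0.0132, 0.2261]
tool_rot: [-2.207, -2.234, -0.008]
wrist_force: [-0.9, 0.2, -0.5]
gripper_width: -0.0004
grip_force: 0.0
```

View pics/p3.png

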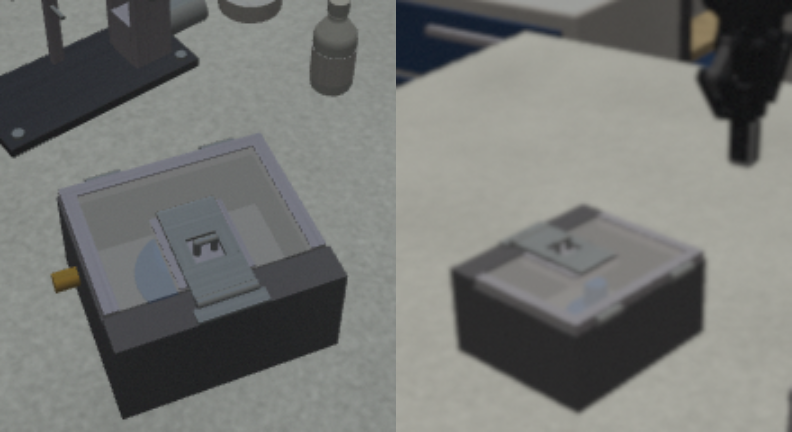

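The hasp lies flat with the staple standing through its slot (205,245 left half). On to the lever.

```bash
python3 -m pendant '[[[0,0,0],[0.05,-0.01,0],0],[[0,0,0],[0.1,-0.019,0],0],[[0,0,0],[0.145,-0.019,0],0],[[0,0,0],[0.145,-0.019,0],0],[[0,0,0],[0.145,-0.019,0],0],[[0,0,0],[0.145,-0.019,0],0]]'
```

```text
time_s: 4.07
eef_pos: [0.5023, 0.1179, 0.225]
tool_rot: [2.224, 2.217, -0.001]
wrist_force: [-0.3, -0.5, -0.4]
gripper_width: 0.0001
grip_force: 0.0
```

```bash
python3 -m pendant '[[[0,0,0],[0.01,0,0.04],0],[[0,0,0],[0.01,0,0.065],0],[[0,0,0],[0.01,0,0.08],0],[[0,0,0],[0.01,-0.004,0.095],0],[[0,0,0],[0.01,-0.009,0.11],0],[[0,0,0],[0.01,-0.009,0.115],0],[[0,0,0],[0.01,-0.009,0.115],0]]'
python3 - <<'E'
from h import *
import cv2
im=optics.read_camera("side");im2=optics.read_camera("scene")
cv2.imwrite("pics/p4.png",np.hstack([cv2.resize(im[90:290,160:360],None,fx=2,fy=2),cv2.resize(im2[150:350,340:540],None,fx=2,fy=2)]))
E
```

```text
time_s: 4.65
eef_pos: [0.4949, 0.1249, 0.1328]
tool_rot: [2.225, 2.216, -0.003]
wrist_force: [-0.8, -2.7, 5.9]
gripper_width: -0.0001
grip_force: 3.0
```

View pics/p4.png

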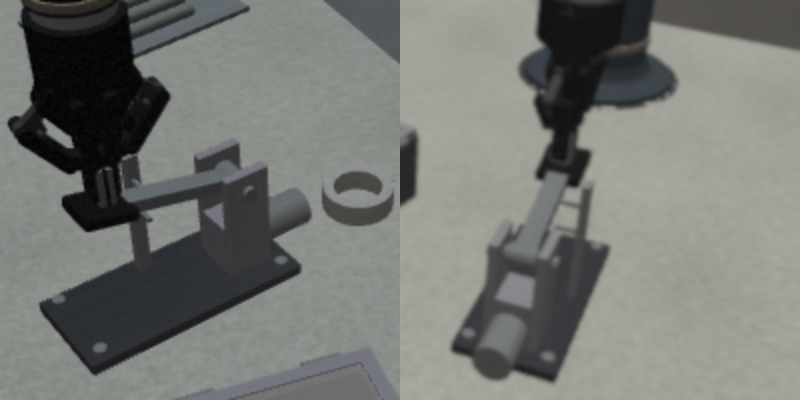

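The fingers press the paddle's middle (100,205 left half) and the lever is about half down. Going on to level.

```bash
python3 -m pendant '[[[0,0,0],[0,-0.003,0.012],0],[[0,0,0],[0,-0.006,0.022],0],[[0,0,0],[0,-0.006,0.03],0],[[0,0,0],[0,-0.006,0.033],0],[[0,0,0],[0,-0.006,0.033],0],[[0,0,0],[0,-0.006,0.033],0],[[0,0,0],[0,-0.006,0.033],0],[[0,0,0],[0,-0.006,0.033],0]]'
python3 -m pendant '[[[0,0,0],[0,0,0],0],[[0,0,0],[0,0,0],0],[[0,0,0],[0,0,0],0],[[0,0,0],[0,0,0],0],[[0,0,0],[0,0,0],0],[[0,0,0],[0,0,0],0],[[0,0,0],[0,0,0],0],[[0,0,0],[0,0,0],0]]'
python3 - <<'E'
from h import *
import cv2
im=optics.read_camera("side");im2=optics.read_camera("scene")
cv2.imwrite("pics/p5.png",np.hstack([cv2.resize(im[120:270,180:330],None,fx=2.6,fy=2.6),cv2.resize(im2[190:340,350:500],None,fx=2.6,fy=2.6)]))
E
```

```text
time_s: 5.42
eef_pos: [0.4925, 0.1256, 0.1085]
tool_rot: [2.223, 2.214, 0.004]
wrist_force: [0.7, -3.1, 8.1]
gripper_width: 0.0
grip_force: 4.4
time_s: 6.08
eef_pos: [0.4925, 0.1256, 0.1086]
tool_rot: [2.223, 2.214, 0.004]
wrist_force: [-0.1, -2.6, 8.1]
gripper_width: -0.0002
grip_force: 4.4
```

View pics/p5.png

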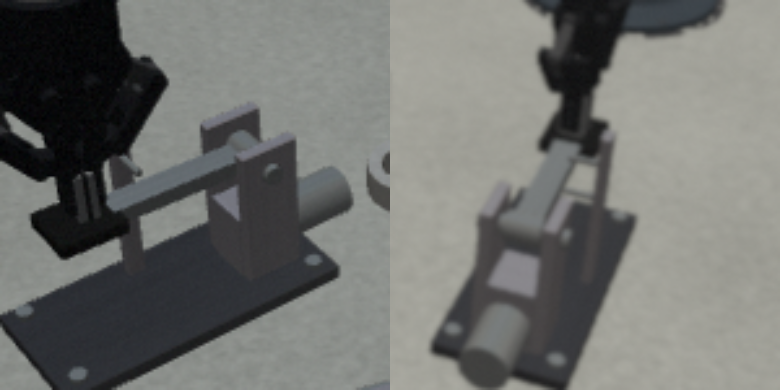

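The arm now runs parallel to the base plate, between the pins, with 8 N of push. I'll lower by the last 2 mm, hold, and hand in.

```bash
for i in 1; do python3 -m pendant '[[[0,0,0],[0,0,0.0025],0],[[0,0,0],[0,0,0.0025],0],[[0,0,0],[0,0,0.0025],0],[[0,0,0],[0,0,0.0025],0],[[0,0,0],[0,0,0.0025],0],[[0,0,0],[0,0,0.0025],0],[[0,0,0],[0,0,0.0025],0],[[0,0,0],[0,0,0.0025],0]]'; done
python3 -m pendant '[[[0,0,0],[0,0,0],0],[[0,0,0],[0,0,0],0],[[0,0,0],[0,0,0],0],[[0,0,0],[0,0,0],0],[[0,0,0],[0,0,0],0],[[0,0,0],[0,0,0],0],[[0,0,0],[0,0,0],0],[[0,0,0],[0,0,0],0]]'
python3 -c "
from bench import arm
print(arm.job_done())"
```

```text
time_s: 6.85
eef_pos: [0.4923, 0.1256, 0.1066]
tool_rot: [2.223, 2.214, 0.004]
wrist_force: [0.2, -3.2, 9.3]
gripper_width: 0.0001
grip_force: 4.6
time_s: 7.52
eef_pos: [0.4924, 0.1256, 0.1066]
tool_rot: [2.223, 2.214, 0.004]
wrist_force: [1.2, -3.5, 9.3]
gripper_width: 0.0
grip_force: 4.6
the job is handed in; nothing more can be done
None
```

I handed the job in at about 7.5 s: the hasp lay flat with the staple through its slot, and the closed fingers were still holding the lever level between the pins at about 9 N. The program gave no verdict.

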